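Reset the stop collar of a length gauge against its spring plunger

TASK

The stop collar on the rod of the length gauge has to be reset. Loosen its wing screw by turning it counterclockwise, slide the collar along the rod until its side lug pushes on the spring plunger of the stop block with about 7 newtons (never more than 16), and, while holding it there, tighten the wing screw fully again, so that the collar stays pressed on the plunger when you let go.

Things in the scene. Friction and masses are not known exactly. Their poses are not given: they have to be found in the camera images.
- gauge: The length gauge: grey base plate 130 x 250 x 10 mm, fixed on the table, with an aluminium bracket at either end that carries a steel rod 13 mm thick. Origin: centre of the plate's underside. Its y axis is the rod's direction; the rod's axis runs 47 mm above the table right over the origin. The stop block is near the +y end. Only the wing screw stands higher than 70 mm above the table.
- collar: Dark steel stop collar on the rod, 31 mm in diameter, 22 mm along the rod. Origin: its middle, on the rod's axis; axes as the gauge's. It cannot turn. Screw loose: it slides along the gauge's y with about 1 N of friction. Screw tight: clamped against at least 15 N. The spring pushes a loose collar back, so hold it until the screw is tight, best by moving it by the wing screw in one grasp.
- lug (a point): Point on the +y face of the collar's side lug where it meets the plunger. The lug is 12 mm thick along the rod and reaches 40 mm out from the rod's axis, to the gauge's -x side; this point is 36 mm out, at the rod's height. It starts at least 30 mm short of the plunger.
- wing (a point): Middle of the wings of the steel wing screw, upright on top of the collar, right over the rod's axis, 87 mm above the table. The wings are a flat upright blade 42 mm long, 9 mm thick, 21 mm high (76.5 to 97.5 mm above the table); this point's x points along the blade, y across its thickness, z up along the screw's axis. The collar's top below it is 66 mm above the table.
- wing_screw (a joint): Angle of the wing screw in rad: 0 is fully tight (a hard stop), growing counterclockwise seen from above, 1.6 at most. It grips the rod below about 0.8, firmly only near 0. Turning takes about 0.12 N m, up to about 0.2 N m where it grips; it stays where it is left.
- stop_block: Aluminium stop block fixed on the gauge's plate, 34 x 30 (along the rod) x 50 mm, 36 mm to the -x side of the rod; origin: centre of its underside, 10 mm above the table; axes as the gauge's. It carries a spring plunger pointing to the gauge's -y at the collar's lug.
- stop_face (a point): Where the plunger's axis leaves the -y face of the stop block, 47 mm above the table. A brass sleeve and then the steel plunger (10 mm thick, round tip) stick out here. The sleeve is set anew each time and not measured: the tip lies 21 to 57 mm from this face and must be found by touch. The plunger gives way by 1 mm per 2.5 N, from 0 N, and bottoms after 7 mm.

How it is judged:
On the way, in this order (a step that is already met when the one before it is completed fails the run):
1. the wing screw is loosened (value of joint wing_screw above 0.9 rad), for 0.1 s.
2. with the screw loose, the collar's lug presses the plunger with 4.5 to 9.5 N (value of joint wing_screw above 0.85 rad and contact force between collar and stop_block between 4.5 and 9.5 N), for 0.2 s.
At the end, for the whole second after the job is handed in: the wing screw is tight again (under 0.2 rad), and the collar rests clamped on the rod, its lug pressing the plunger with 4.5 to 9.5 N (value of joint wing_screw below 0.2 rad and contact force between collar and stop_block between 4.5 and 9.5 N and linear speed of collar below 0.005 m/s); the robot touches nothing.
It fails at once if the collar pressed the plunger with more than 16 N (contact force between collar and stop_block above 16 N).
It also fails if it takes over 50 s, if anything falls off the work surface, if the arm or the gripper's body presses on something with over 40 N, if the wrist force passes 120 N, or if a joint passes its speed limit or range.

ROBOT

A 6-joint arm with a two-finger parallel gripper is mounted at the origin on a cart in front of the work surface, level with it; the furniture and walls round the work are solid. World frame = base frame: x ahead of the robot, y to its left, z up, the work surface at z = 0. Lengths are in m, angles in rad, forces in N, time in s.
With the tool pointing down it reaches from about 0.325 to 0.75 m from the base axis. Payload 7.6 kg.
Tool frame: the origin (TCP) lies midway between the tips of the shut fingers; the grasp point (between the pads) lies tcp_to_grasp behind it (tcp_to_grasp is the distance from the TCP to the grasp point, in m); x points along the fingers, z is the direction in which the jaws open and shut, and the axes are right-handed (so a half turn about x gives the same grasp; the last joint's range is limited). The gripper opens to 85 mm and grips with 20 to 120 N. Pads are 22 mm wide; open, the fingers measure 114 mm over their backs; the gripper's body (76 mm by 85 mm) begins 54 mm behind the grasp point. The pads swing forward as they close: fully open they stand 13 mm farther back than shut.
Start: joints at [-1.207, 0.052, 1.401, -0, 1.689, -0.07], TCP at [0.221, -0.476, 0.231] pointing down, gripper open.
Joint ranges: [-2.9, 2.9], [-0.91, 2.17], [0.12, 2.37], [-1.06, 4.2], [0.26, 2.73], [-2.93, 2.93]. Speed limits (rad/s): [2.57, 2.57, 3.01, 3.14, 3.14, 3.14].

INTERFACE

Orientations are given as a unit quaternion [x, y, z, w].
In Python, from workcell import * gives the robot as it stands.
- The arm moves only by the tool jog_arm, never from a script. Its arguments are lists of equal length, an entry for each row: "xyz": the shift along the world's x, y, z in m, a list of three; "rot": the turn, a rotation vector about the world's x, y, z in rad, a list of three. In form: {"xyz": [[tx, ty, tz], ...], "rot": [[ax, ay, az], ...]}. A call has 1 to 12 rows; each row is the pose to reach, as a shift and turn from the pose commanded when the call began; what a row does not reach only later rows make up. A row lasts 1/8 s, in which the tool goes at most 62.5 mm and 10.7 degrees, less where a joint would pass 70% of its speed; a pose out of reach is approached as far as the arm can. A call with a gripper value outside its range is refused whole. "hand" is the closure, from 0 (fully open) to 1 (shut), set as the call begins (left out, the last holds). The fingers move at their own pace and stop on an object; the grip force is fixed at half the most. Time passes only in rows, so rows that repeat a pose let the fingers close. It gives the time, the measured TCP pose, the force and the opening at its end, in the units of the state.
- get_state(): the state, without advancing time (a new reading comes with each control period).
- read_camera(name): name is "scene" or "top"; returns the picture (480x640x3 uint8, red, green, blue); there is no depth.
- get_calibration(name): a dict with "K" (3x3 intrinsics, pixels), "dist_coeffs" ([k1, k2, p1, p2, k3] as OpenCV has them; the pictures are not rectified), "R" (3x3) and "t" (3): a world point X has camera coordinates R X + t. Camera axes: x right, y down, z forward; pixel columns grow to the right and rows downward; lengths in m; the calibration is good to about 2 mm. A picture is of the moment at which its call begins. get_calibration takes no time and is no camera call.
- job_done(): hands the job in, once; it reports no verdict.
The state is a dict: "time": time; "q": joint angles; "qvel": joint speeds; "tau": joint torques, N m; "ee_pos": TCP position; "orientation": TCP orientation; "wrist_force": force on the tool from outside, world axes, zero at the start; "ft_torque": the same for the moment, N m; "gripper_width": finger opening in m.
Only numpy, scipy, OpenCV 4.12 (cv2) and the standard library are available. Lean on these libraries where they do the work, as an engineer would, in place of code of your own. Each camera call takes 0.05 s, during which the arm holds its last target.

## Working session

There is one attempt and no reset: what is moved stays moved. The work goes in short steps, Python scripts to look and compute and a tool call to move; the robot and the scene stay as the last step left them, time stands still between calls to the robot, and variables do not carry over. Pictures are saved under pics/ and viewed, and the job is handed in when it is done.

Besides the shell and the picture viewer there is one more tool, called after "Request:" by a JSON object that holds its "method" and its "body". jog_arm: Moves the arm, as the interface text tells. Its arguments: {"type":"object","properties":{"xyz":{"type":"array","items":{"type":"array","items":{"type":"number"}}},"rot":{"type":"array","items":{"type":"array","items":{"type":"number"}}},"hand":{"type":"number"}},"required":["xyz","rot"]}

```bash
mkdir -p pics
python3 - <<'E'
from workcell import *
import cv2,numpy as np
s=get_state()
for k,v in s.items(): print(k,np.round(v,4))
try: print(tcp_to_grasp)
except Exception as e: print(e)
for n in("scene","top"):
    im=read_camera(n); cv2.imwrite(f"pics/{n}0.png",im[:,:,::-1])
    print(n,{k:np.round(v,4).tolist() for k,v in get_calibration(n).items()})
E
ls
```

```text
time 0.0
q [-1.2073  0.0529  1.4017 -0.      1.6886 -0.0703]
qvel [ 0.0015 -0.0001 -0.0003  0.0013  0.0011  0.0012]
tau [-2.00000e-03 -3.81677e+01 -3.60187e+01 -1.00000e-04  6.30000e-03
 -0.00000e+00]
ee_pos [ 0.2206 -0.4761  0.2304]
orientation [ 0.381   0.5964 -0.3803  0.5954]
wrist_force [-0.0565 -0.0946  0.7029]
ft_torque [-0.0188  0.0291 -0.012 ]
gripper_width 0.0851
0.0187
scene {'K': [[504.1032, 0.0, 318.7291], [0.0, 504.1032, 238.7423], [0.0, 0.0, 1.0]], 'dist_coeffs': [-0.1251, 0.0, 0.0, 0.0, 0.0], 'R': [[-0.8796, -0.4755, -0.0144], [-0.3063, 0.5894, -0.7475], [0.3639, -0.6531, -0.6641]], 't': [0.529, 0.2084, 0.7452]}
top {'K': [[620.373, 0.0, 316.4076], [0.0, 620.373, 237.1763], [0.0, 0.0, 1.0]], 'dist_coeffs': [-0.193, 0.0, 0.0, 0.0, 0.0], 'R': [[-0.0123, -0.9999, -0.006], [-0.9978, 0.0127, -0.0652], [0.0652, 0.0052, -0.9979]], 't': [0.0785, 0.5391, 0.9158]}
pics
```

View pics/scene0.png

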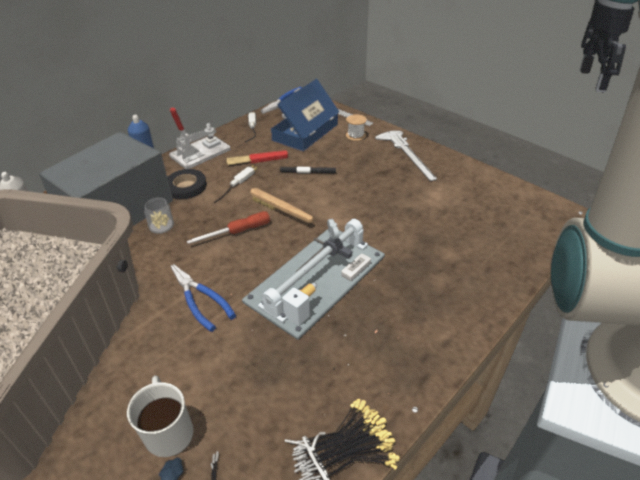

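View pics/top0.png

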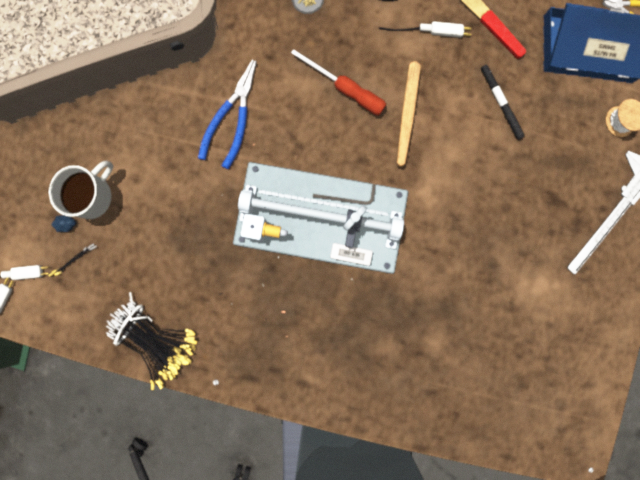

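The gauge is centred near (322,218) in the top view. The stop block is at about (253,228), the collar near (353,222), and the robot side is at the bottom. Next I'll zoom in.

Run:
```python
import cv2
t=cv2.imread("pics/top0.png"); c=t[150:285,225:415]
cv2.imwrite("pics/topz.png",cv2.resize(c,None,fx=4,fy=4,interpolation=cv2.INTER_CUBIC))
t=cv2.imread("pics/scene0.png"); c=t[210:340,235:395]
cv2.imwrite("pics/scenez.png",cv2.resize(c,None,fx=4.5,fy=4.5,interpolation=cv2.INTER_CUBIC))
```

```text
(no output)
```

View pics/topz.png

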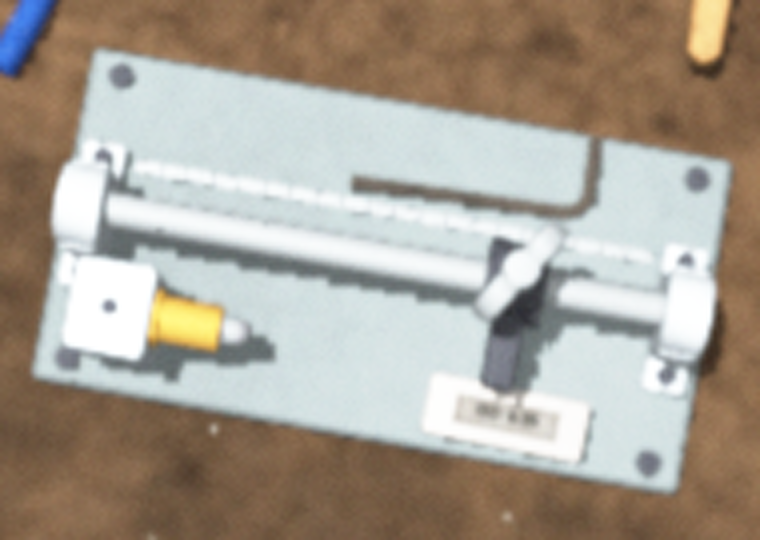

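View pics/scenez.png

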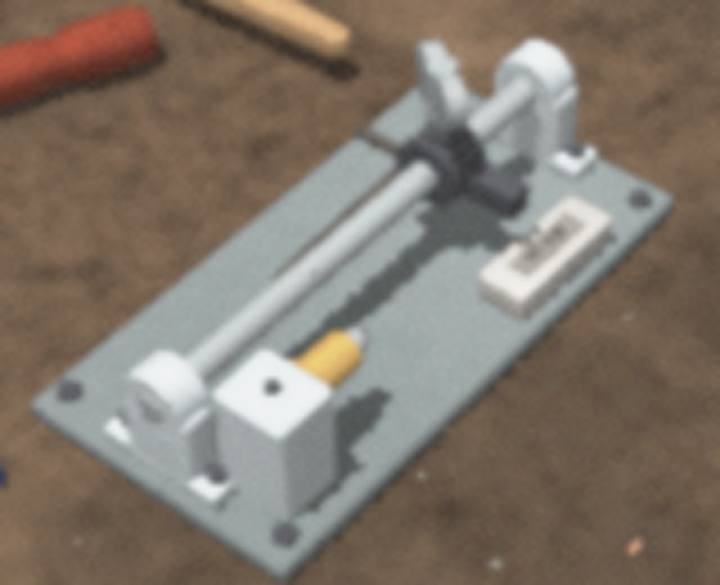

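```bash
cat > h.py <<'E'
from workcell import *
import numpy as np, cv2
def ray(cam,px,z):
    c=get_calibration(cam);K,d,R,t=[np.array(c[k],float) for k in("K","dist_coeffs","R","t")]
    n=cv2.undistortPoints(np.array(px,float).reshape(-1,1,2),K,d).reshape(-1,2)
    D=np.c_[n,np.ones(len(n))]@R; C=-R.T@t
    return C+D*((z-C[2])/D[:,2])[:,None]
tz=lambda p:(np.array(p,float)+.5)/4-.5+[225,150]
sz=lambda p:(np.array(p,float)+.5)/4.5-.5+[235,210]
E
python3 - <<'E'
from h import *
im=cv2.imread("pics/top0.png");
P=ray("top",tz([(97,48),(732,160),(676,492),(33,377)]),.01); print(P.round(4))
c=P.mean(0); y=(P[0]+P[3]-P[1]-P[2]);y/=np.linalg.norm(y); x=P[0]+P[1]-P[2]-P[3]; x/=np.linalg.norm(x)
print("top c",c,"yaw from y",np.arctan2(-y[0],y[1]),"x",np.arctan2(x[1],x[0]), np.linalg.norm(P[0]-P[1]),np.linalg.norm(P[0]-P[3]))
Q=ray("scene",sz([(35,405),(285,580),(672,200)]),.01);print(Q.round(4), "c",(Q[0]*0+(ray("scene",sz([(35,405)]),.01)[0]+Q[2])/2))
W=ray("top",tz([(490,312),(560,232),(480,296),(546,228)]),.0975);W2=ray("top",tz([(522,270)]),.0975)
print("wing",W,W2, np.arctan2(*(W[1]-W[0])[[1,0]]))
S=ray("scene",sz([(430,42),(449,44),(462,100),(440,110)]),.0975);print("scene wing",S)
# collar ends at z=.0625
g=lambda p:[(p-c)[0]*np.cos(a)+(p-c)[1]*np.sin(a),-(p-c)[0]*np.sin(a)+(p-c)[1]*np.cos(a)]
a=np.arctan2(-y[0],y[1])
for n,p,z in[("lug L",(484,385),.052),("lug R",(516,388),.052),("tip",(249,332),.047),("block BR top",(148,360),.06),("block BL",(65,350),.06),("wing c",(522,270),.0975),("rodL",(115,213),.0535),("rodR",(660,300),.0535)]:
    print(n,np.round(g(ray("top",tz([p]),z)[0]),4))
E
```

```text
[[ 0.6583  0.1743  0.01  ]
 [ 0.6117 -0.0689  0.01  ]
 [ 0.4852 -0.0446  0.01  ]
 [ 0.5319  0.1991  0.01  ]]
top c [0.57178228 0.06497887 0.01      ] yaw from y -0.18937080785040333 x -0.191655411883598 0.24754718711684165 0.12884931711409944
[[ 0.6547  0.1767  0.01  ]
 [ 0.5289  0.2034  0.01  ]
 [ 0.4844 -0.0405  0.01  ]] c [0.56953431 0.0680927  0.01      ]
wing [[0.5474401  0.02884279 0.0975    ]
 [0.57487043 0.00418839 0.0975    ]
 [0.55301433 0.03220311 0.0975    ]
 [0.57631692 0.00900803 0.0975    ]] [[0.56183767 0.01756337 0.0975    ]] -0.732152047570243
scene wing [[0.57229985 0.00867936 0.0975    ]
 [0.56517652 0.00636601 0.0975    ]
 [0.54567099 0.03376101 0.0975    ]
 [0.55041659 0.04270396 0.0975    ]]
lug L [-0.0396 -0.0438]
lug R [-0.0387 -0.0554]
tip [-0.0354  0.0438]
block BR top [-0.0525  0.0769]
block BL [-0.0542  0.1072]
wing c [-0.0008 -0.0484]
rodL [-0.0016  0.0993]
rodR [ 0.0019 -0.1014]
```

Run:
```python
from h import *
from scipy.spatial.transform import Rotation as R
print(R.from_quat(get_state()["orientation"]).as_matrix().round(3))
t=cv2.imread("pics/top0.png")[200:240,335:375]
s=cv2.imread("pics/scene0.png")[212:252,318:358]
cv2.imwrite("pics/wz.png",np.hstack([cv2.resize(i,None,fx=10,fy=10,interpolation=cv2.INTER_CUBIC) for i in (t,s)]))
```

```text
[[-0.001  0.907  0.42 ]
 [ 0.001  0.42  -0.907]
 [-1.     0.    -0.001]]
```

View pics/wz.png

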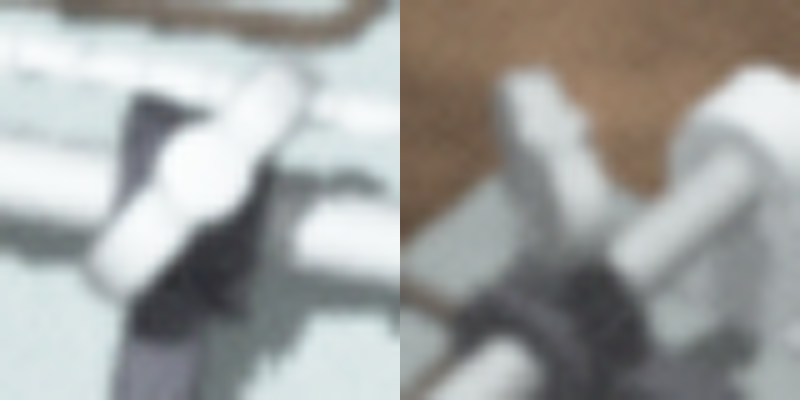

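Run:
```python
from h import *
z=lambda p:(np.array(p,float)+.5)/10-.5+[335,200]
for h in(.09,.0975):
    P=ray("top",z([(108,275),(288,85),(205,172),(198,180)]),h);print(P.round(4)[:,:2],np.arctan2(*(P[1]-P[0])[[1,0]]),np.linalg.norm(P[1]-P[0]))
c=get_calibration("scene")
for X in[(.5617,.0178,.0975),(.5617,.0178,.0765)]:
    p,_=cv2.projectPoints(np.array([X]),cv2.Rodrigues(np.array(c["R"]))[0],np.array(c["t"]),np.array(c["K"]),np.array(c["dist_coeffs"]));print((p.ravel()-[318,212])*10+[400,0])
```

```text
[[0.5489 0.031 ]
 [0.5751 0.0054]
 [0.5631 0.0172]
 [0.562  0.0182]] -0.7713433540059319 0.03663130561956022
[[0.5483 0.0313]
 [0.5743 0.006 ]
 [0.5624 0.0177]
 [0.5613 0.0186]] -0.7713433540059319 0.036311636719821426
[551.74279469 116.98081772]
[551.20557131 208.51304048]
```

Request:
{"method": "jog_arm", "body": {"xyz": [[0.03,0.04,0],[0.068,0.099,0],[0.102,0.148,-0.01],[0.136,0.198,-0.02],[0.17,0.247,-0.03],[0.205,0.297,-0.04],[0.239,0.346,-0.05],[0.273,0.396,-0.06],[0.307,0.445,-0.07],[0.33,0.48,-0.07],[0.3411,0.4946,-0.07],[0.3411,0.4946,-0.07]], "rot": [[0,0,-0.06],[0,0,-0.2],[0,0,-0.35],[0,0,-0.5],[0,0,-0.64],[0,0,-0.78],[0,0,-0.9],[0,0,-1.0],[0,0,-1.1],[0,0,-1.16],[0,0,-1.205],[0,0,-1.205]], "hand": 0.3}}

```text
time: 1.6
ee_pos: [0.5618, 0.0191, 0.1605]
orientation: [-0.651, -0.276, 0.651, -0.276]
wrist_force: [-0.3, 0.5, -0.4]
gripper_width: 0.0599
```

Request:
{"method": "jog_arm", "body": {"xyz": [[0,0,-0.03],[0,0,-0.05],[0,0,-0.05]], "rot": [[0,0,0],[0,0,0],[0,0,0]]}}

```text
time: 1.98
ee_pos: [0.5602, 0.0173, 0.1095]
orientation: [-0.65, -0.276, 0.653, -0.275]
wrist_force: [0.3, -0.1, 0.1]
gripper_width: 0.0597
```

Run:
```python
from h import *
t=read_camera("top");s=read_camera("scene")
cv2.imwrite("pics/a1.png",np.hstack([cv2.resize(i[...,::-1],None,fx=4,fy=4,interpolation=cv2.INTER_CUBIC) for i in (t[170:270,300:400],s[190:290,290:390])]))
```

```text
(no output)
```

View pics/a1.png

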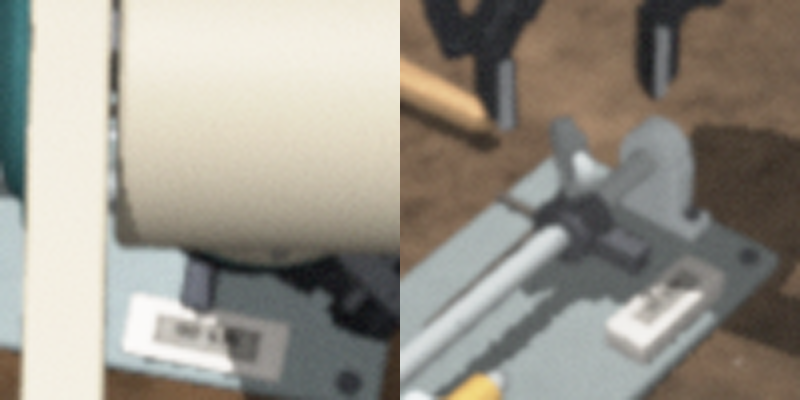

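The fingers stand either side of the wing (scene crop, around (570,150)). I'll go down and grip.

Request:
{"method": "jog_arm", "body": {"xyz": [[0,0,-0.02],[0,0,-0.036],[0,0,-0.036],[0,0,-0.036]], "rot": [[0,0,0],[0,0,0],[0,0,0],[0,0,0]]}}

```text
time: 2.58
ee_pos: [0.5622, 0.0182, 0.0762]
orientation: [0.652, 0.275, -0.651, 0.275]
wrist_force: [-0.1, -0.8, 0.9]
gripper_width: 0.0596
```

Request:
{"method": "jog_arm", "body": {"xyz": [[0,0,0],[0,0,0],[0,0,0],[0,0,0],[0,0,0],[0,0,0],[0,0,0],[0,0,0]], "rot": [[0,0,0],[0,0,0],[0,0,0],[0,0,0],[0,0,0],[0,0,0],[0,0,0],[0,0,0]], "hand": 1}}

```text
time: 3.58
ee_pos: [0.5622, 0.0184, 0.0758]
orientation: [0.652, 0.275, -0.651, 0.275]
wrist_force: [2.3, 2.8, 5.0]
gripper_width: 0.0077
```

```bash
cat > st.py <<'E'
from h import *
from scipy.spatial.transform import Rotation as R
s=get_state();M=R.from_quat(s["orientation"]).as_matrix()
a=-.19;f=np.array(s["wrist_force"]);p=np.array(s["ee_pos"])-[.571,.066,0]
G=np.array([[np.cos(a),np.sin(a),0],[-np.sin(a),np.cos(a),0],[0,0,1]])
print("t",s["time"],"pos",np.round(s["ee_pos"],4),"gpos",(G@p).round(4),"Fg",(G@f).round(2),"Tq",np.round(s["ft_torque"],3),"yaw",np.arctan2(M[1,2],M[0,2]).round(4),"w",round(float(s["gripper_width"]),4),"tilt",M[:2,0].round(3))
E
python3 st.py; python3 st.py
```

```text
t 3.575 pos [0.5622 0.0184 0.0758] gpos [ 0.0003 -0.0484  0.0758] Fg [1.77 3.19 4.99] Tq [ 0.578 -0.356  0.139] yaw -2.3419 w 0.0077 tilt [0.001 0.   ]
t 3.575 pos [0.5622 0.0184 0.0758] gpos [ 0.0003 -0.0484  0.0758] Fg [1.77 3.19 4.99] Tq [ 0.578 -0.356  0.139] yaw -2.3419 w 0.0077 tilt [0.001 0.   ]
```

Request:
{"method": "jog_arm", "body": {"xyz": [[0,0,0],[0,0,0],[0,0,0],[0,0,0]], "rot": [[0,0,0.08],[0,0,0.16],[0,0,0.24],[0,0,0.3]]}}

```text
time: 4.08
ee_pos: [0.5621, 0.0183, 0.0757]
orientation: [0.603, 0.37, -0.602, 0.37]
wrist_force: [2.5, 2.9, 4.8]
gripper_width: 0.0074
```

```bash
python3 st.py
```

```text
t 4.075 pos [0.5621 0.0183 0.0757] gpos [ 0.0003 -0.0485  0.0757] Fg [1.89 3.29 4.76] Tq [ 0.428 -0.349 -0.087] yaw -2.0401 w 0.0074 tilt [0.001 0.   ]
```

Turning smoothly. Continuing to about 1.35 rad.

Request:
{"method": "jog_arm", "body": {"xyz": [[0,0,0],[0,0,0],[0,0,0],[0,0,0],[0,0,0],[0,0,0],[0,0,0],[0,0,0],[0,0,0],[0,0,0]], "rot": [[0,0,0.12],[0,0,0.24],[0,0,0.36],[0,0,0.48],[0,0,0.6],[0,0,0.72],[0,0,0.84],[0,0,0.96],[0,0,1.05],[0,0,1.05]]}}

```text
time: 5.32
ee_pos: [0.5621, 0.0176, 0.0756]
orientation: [0.337, 0.621, -0.337, 0.622]
wrist_force: [2.8, -0.4, 3.3]
gripper_width: 0.0077
```

```bash
python3 st.py
python3 - <<'E'
from h import *
s=read_camera("scene")
cv2.imwrite("pics/a2.png",cv2.resize(s[190:310,260:400,::-1],None,fx=5,fy=5,interpolation=cv2.INTER_CUBIC))
E
```

```text
t 5.325 pos [0.5621 0.0176 0.0756] gpos [ 0.0004 -0.0492  0.0756] Fg [2.78 0.15 3.35] Tq [-0.177 -0.519  0.132] yaw -0.9932 w 0.0077 tilt [ 0.001 -0.001]
```

View pics/a2.png

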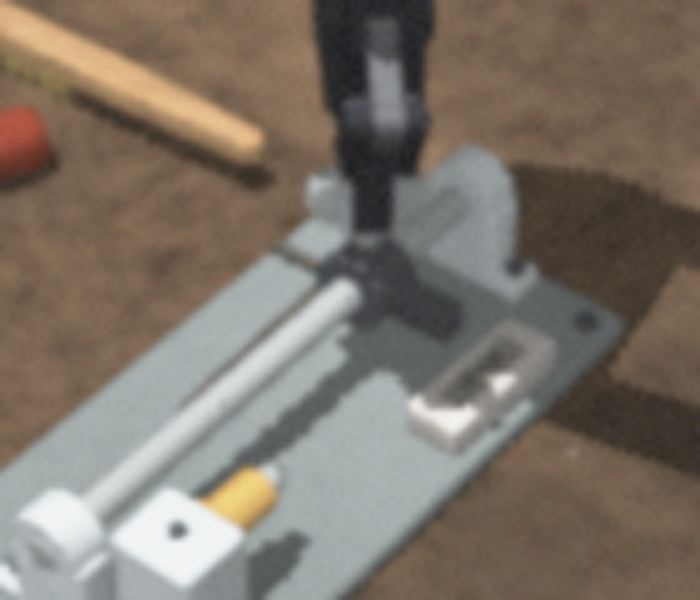

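Request:
{"method": "jog_arm", "body": {"xyz": [[0.001,0.005,0],[0.0028,0.0147,0],[0.0047,0.0246,0],[0.0066,0.0344,0],[0.0085,0.0442,0],[0.0104,0.054,0],[0.0123,0.0638,0],[0.0132,0.0687,0],[0.0132,0.0687,0]], "rot": [[0,0,0],[0,0,0],[0,0,0],[0,0,0],[0,0,0],[0,0,0],[0,0,0],[0,0,0],[0,0,0]]}}

```text
time: 6.5
ee_pos: [0.5756, 0.0882, 0.0756]
orientation: [0.337, 0.622, -0.336, 0.623]
wrist_force: [6.3, 0.0, 3.8]
gripper_width: 0.0076
```

```bash
python3 st.py
python3 - <<'E'
from h import *
s=read_camera("scene")
cv2.imwrite("pics/a3.png",cv2.resize(s[190:330,240:390,::-1],None,fx=4,fy=4,interpolation=cv2.INTER_CUBIC))
E
```

```text
t 6.5 pos [0.5756 0.0882 0.0756] gpos [0.0004 0.0226 0.0756] Fg [6.15 1.21 3.76] Tq [-0.064 -1.04   0.023] yaw -0.9913 w 0.0076 tilt [0.002 0.   ]
```

View pics/a3.png

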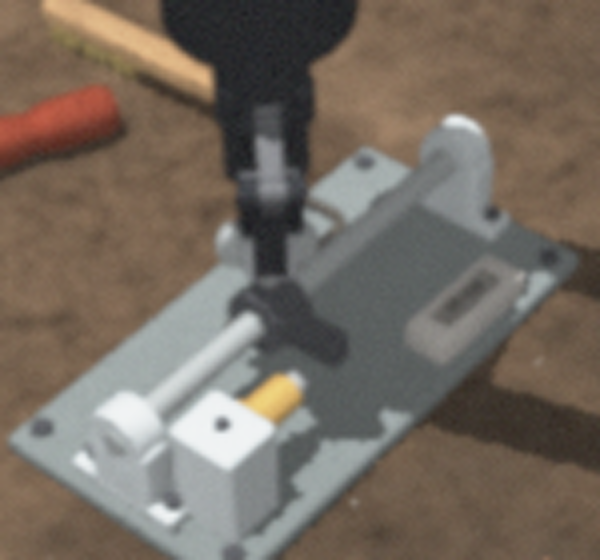

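Request:
{"method": "jog_arm", "body": {"xyz": [[0.0008,0.002,0],[0.0012,0.004,0],[0.0016,0.006,0],[0.002,0.008,0],[0.0024,0.0098,0]], "rot": [[0,0,0],[0,0,0],[0,0,0],[0,0,0],[0,0,0]]}}

```text
time: 7.18
ee_pos: [0.5775, 0.0971, 0.0755]
orientation: [0.337, 0.622, -0.336, 0.622]
wrist_force: [3.2, -1.7, 5.4]
gripper_width: 0.0074
```

```bash
python3 st.py
```

```text
t 7.175 pos [0.5775 0.0971 0.0755] gpos [0.0005 0.0318 0.0755] Fg [ 3.5  -1.06  5.39] Tq [-0.282 -0.563  0.014] yaw -0.9919 w 0.0074 tilt [ 0. -0.]
```

Request:
{"method": "jog_arm", "body": {"xyz": [[0.0002,0.001,0],[0.0004,0.002,0]], "rot": [[0,0,0],[0,0,0]]}}

```text
time: 7.42
ee_pos: [0.5779, 0.0991, 0.0755]
orientation: [0.337, 0.622, -0.336, 0.622]
wrist_force: [3.9, -0.4, 6.1]
gripper_width: 0.0076
```

```bash
python3 st.py
```

```text
t 7.425 pos [0.5779 0.0991 0.0755] gpos [0.0005 0.0338 0.0755] Fg [3.91 0.32 6.11] Tq [-0.304 -0.663  0.113] yaw -0.9919 w 0.0076 tilt [ 0. -0.]
```

```bash
cat > av.py <<'E'
from h import *
import sys
from scipy.spatial.transform import Rotation as R
n=int(sys.argv[1]); F=[];T=[];P=[]
a=-.19
G=np.array([[np.cos(a),np.sin(a),0],[-np.sin(a),np.cos(a),0],[0,0,1]])
for i in range(n):
    s=get_state();F.append(G@s["wrist_force"]);T.append(G@s["ft_torque"]);P.append(G@(np.array(s["ee_pos"])-[.571,.066,0]))
    if i<n-1: read_camera("scene")
M=R.from_quat(s["orientation"]).as_matrix()
print("t",s["time"],"gpos",np.mean(P,0).round(5),"Fg",np.mean(F,0).round(2),"sd",np.std(F,0).round(2),"Tg",np.mean(T,0).round(3),"yaw",np.arctan2(M[1,2],M[0,2]).round(4))
E
python3 av.py 5
```

```text
t 7.625 gpos [0.00048 0.03389 0.07554] Fg [ 3.56 -0.62  5.06] sd [0.43 0.64 0.55] Tg [-0.094 -0.694  0.072] yaw -0.9919
```

Request:
{"method": "jog_arm", "body": {"xyz": [[0.0002,0.001,0],[0.0004,0.002,0]], "rot": [[0,0,0],[0,0,0]]}}

```text
time: 7.88
ee_pos: [0.5783, 0.1011, 0.0756]
orientation: [0.337, 0.622, -0.337, 0.622]
wrist_force: [2.9, -1.3, 5.5]
gripper_width: 0.0077
```

```bash
python3 av.py 3
```

```text
t 7.975 gpos [0.00049 0.03591 0.07554] Fg [ 3.21 -0.65  5.19] sd [0.17 0.28 0.41] Tg [-0.13  -0.655  0.027] yaw -0.9918
```

Request:
{"method": "jog_arm", "body": {"xyz": [[0.0002,0.001,0],[0.0002,0.001,0]], "rot": [[0,0,0],[0,0,0]]}}

```text
time: 8.22
ee_pos: [0.5784, 0.1021, 0.0755]
orientation: [0.336, 0.622, -0.336, 0.622]
wrist_force: [3.1, -2.0, 5.4]
gripper_width: 0.0074
```

```bash
python3 av.py 3
```

```text
t 8.325 gpos [0.00049 0.03689 0.07553] Fg [ 3.68 -0.82  5.28] sd [0.52 0.39 0.23] Tg [-0.095 -0.665  0.047] yaw -0.9918
```

Request:
{"method": "jog_arm", "body": {"xyz": [[0.0002,0.001,0],[0.0002,0.001,0]], "rot": [[0,0,0],[0,0,0]]}}

```text
time: 8.57
ee_pos: [0.5786, 0.1029, 0.0755]
orientation: [0.336, 0.622, -0.337, 0.622]
wrist_force: [3.5, -2.2, 5.0]
gripper_width: 0.0078
```

```bash
python3 av.py 3
```

```text
t 8.675 gpos [0.00051 0.03763 0.07554] Fg [ 3.15 -1.18  5.29] sd [0.7  0.34 0.27] Tg [-0.307 -0.628  0.077] yaw -0.992
```

Request:
{"method": "jog_arm", "body": {"xyz": [[0.0002,0.001,0],[0.0002,0.001,0]], "rot": [[0,0,0],[0,0,0]]}}

```text
time: 8.93
ee_pos: [0.5787, 0.1036, 0.0755]
orientation: [0.336, 0.622, -0.337, 0.622]
wrist_force: [2.2, -3.2, 6.3]
gripper_width: 0.0077
```

```bash
python3 av.py 3
```

```text
t 9.025 gpos [0.00051 0.03834 0.07552] Fg [ 2.94 -2.87  6.13] sd [0.15 0.17 0.18] Tg [-0.58  -0.573  0.123] yaw -0.9921
```

Request:
{"method": "jog_arm", "body": {"xyz": [[0.0002,0.0008,0],[0.0003,0.0015,0],[0.0003,0.0015,0]], "rot": [[0,0,0],[0,0,0],[0,0,0]]}}

```text
time: 9.4
ee_pos: [0.5789, 0.1045, 0.0755]
orientation: [0.336, 0.622, -0.337, 0.622]
wrist_force: [1.4, -5.5, 5.9]
gripper_width: 0.0075
```

```bash
python3 av.py 4
```

```text
t 9.55 gpos [0.00052 0.03931 0.07551] Fg [ 2.79 -5.15  6.24] sd [0.23 0.27 0.3 ] Tg [-0.926 -0.524  0.114] yaw -0.9924
```

Request:
{"method": "jog_arm", "body": {"xyz": [[0.0002,0.0008,0],[0.0003,0.0016,0],[0.0003,0.0016,0],[0.0003,0.0016,0]], "rot": [[0,0,0],[0,0,0],[0,0,0],[0,0,0]]}}

```text
time: 10.05
ee_pos: [0.5792, 0.1056, 0.0755]
orientation: [0.336, 0.622, -0.338, 0.622]
wrist_force: [0.2, -7.8, 8.2]
gripper_width: 0.0076
```

```bash
python3 av.py 6
```

```text
t 10.3 gpos [0.00054 0.04043 0.07552] Fg [ 2.38 -7.    7.41] sd [0.72 0.47 0.41] Tg [-1.307 -0.471  0.116] yaw -0.9927
```

Request:
{"method": "jog_arm", "body": {"xyz": [[0,0,0],[0,0,0],[0,0,0],[0,0,0],[0,0,0]], "rot": [[0,0,-0.1],[0,0,-0.2],[0,0,-0.3],[0,0,-0.4],[0,0,-0.4]]}}

```text
time: 10.92
ee_pos: [0.5791, 0.1058, 0.0755]
orientation: [0.453, 0.542, -0.455, 0.542]
wrist_force: [0.1, -7.8, 7.7]
gripper_width: 0.0079
```

```bash
python3 av.py 6
```

```text
t 11.175 gpos [0.00042 0.04056 0.0755 ] Fg [ 1.56 -6.56  7.07] sd [0.47 0.55 0.56] Tg [-1.227 -0.372 -0.102] yaw -1.3931
```

Request:
{"method": "jog_arm", "body": {"xyz": [[0,0,0],[0,0,0],[0,0,0]], "rot": [[0,0,-0.08],[0,0,-0.16],[0,0,-0.16]]}}

```text
time: 11.55
ee_pos: [0.5791, 0.1058, 0.0755]
orientation: [0.495, 0.504, -0.497, 0.505]
wrist_force: [0.2, -7.0, 7.6]
gripper_width: 0.0077
```

```bash
python3 av.py 6
```

```text
t 11.8 gpos [0.0004  0.04062 0.07552] Fg [ 1.85 -6.2   7.33] sd [0.41 0.38 0.63] Tg [-1.188 -0.358 -0.104] yaw -1.553
```

Request:
{"method": "jog_arm", "body": {"xyz": [[0.0001,0.0005,0],[0.0001,0.0005,0]], "rot": [[0,0,0],[0,0,0]]}}

```text
time: 12.05
ee_pos: [0.5791, 0.1059, 0.0755]
orientation: [0.494, 0.504, -0.497, 0.505]
wrist_force: [-0.2, -8.9, 8.2]
gripper_width: 0.0078
```

```bash
python3 av.py 6
```

```text
t 12.3 gpos [0.00041 0.0407  0.07552] Fg [ 1.38 -8.12  7.65] sd [0.31 0.61 0.62] Tg [-1.49  -0.302 -0.08 ] yaw -1.5532
```

Request:
{"method": "jog_arm", "body": {"xyz": [[0,0,0],[0,0,0],[0,0,0],[0,0,0]], "rot": [[0,0,-0.1],[0,0,-0.2],[0,0,-0.3],[0,0,-0.3]]}}

```text
time: 12.8
ee_pos: [0.5791, 0.106, 0.0756]
orientation: [-0.565, -0.424, 0.567, -0.425]
wrist_force: [-0.0, -8.7, 7.6]
gripper_width: 0.0078
```

```bash
python3 av.py 4
```

```text
t 12.95 gpos [0.0004  0.04083 0.0756 ] Fg [ 1.17 -8.47  7.77] sd [0.4  0.27 0.21] Tg [-1.396 -0.262 -0.096] yaw -1.8532
```

Request:
{"method": "jog_arm", "body": {"xyz": [[0,0,0],[0,0,0],[0,0,0],[0,0,0],[0,0,0],[0,0,0]], "rot": [[0,0,-0.1],[0,0,-0.2],[0,0,-0.3],[0,0,-0.4],[0,0,-0.46],[0,0,-0.46]]}}

```text
time: 13.7
ee_pos: [0.5792, 0.1062, 0.0757]
orientation: [-0.647, -0.284, 0.648, -0.285]
wrist_force: [-0.1, -7.8, 8.5]
gripper_width: 0.0074
```

```bash
python3 av.py 4
```

```text
t 13.85 gpos [0.00042 0.04102 0.07572] Fg [ 1.16 -7.31  8.14] sd [0.6  0.28 0.39] Tg [-1.295 -0.242  0.021] yaw -2.3128
```

Request:
{"method": "jog_arm", "body": {"xyz": [[0,0,0],[0,0,0],[0,0,0]], "rot": [[0,0,-0.05],[0,0,-0.08],[0,0,-0.08]]}}

```text
time: 14.22
ee_pos: [0.5792, 0.1062, 0.0758]
orientation: [-0.657, -0.258, 0.659, -0.26]
wrist_force: [-0.2, -7.8, 8.9]
gripper_width: 0.008
```

```bash
python3 av.py 3
```

```text
t 14.325 gpos [0.00041 0.04108 0.07575] Fg [ 1.21 -7.27  8.64] sd [0.19 0.31 0.26] Tg [-1.304 -0.222  0.591] yaw -2.3917
```

Request:
{"method": "jog_arm", "body": {"xyz": [[0,0,0],[0,0,0]], "rot": [[0,0,0.04],[0,0,0.04]]}}

```text
time: 14.58
ee_pos: [0.5792, 0.1062, 0.0757]
orientation: [-0.652, -0.271, 0.654, -0.273]
wrist_force: [-0.2, -7.1, 9.5]
gripper_width: 0.0076
```

```bash
python3 av.py 4
```

```text
t 14.725 gpos [0.00044 0.04102 0.07574] Fg [ 1.37 -6.91  8.87] sd [0.48 0.24 0.47] Tg [-1.302 -0.227  0.102] yaw -2.3527
```

Request:
{"method": "jog_arm", "body": {"xyz": [[-0.0002,-0.0009,0],[-0.0003,-0.0018,0],[-0.0003,-0.0018,0]], "rot": [[0,0,0],[0,0,0],[0,0,0]]}}

```text
time: 15.1
ee_pos: [0.5791, 0.1059, 0.0758]
orientation: [-0.653, -0.272, 0.653, -0.272]
wrist_force: [1.6, -0.9, 6.6]
gripper_width: 0.0078
```

```bash
python3 av.py 4
```

```text
t 15.25 gpos [0.00041 0.04069 0.07576] Fg [ 1.99 -0.89  7.  ] sd [0.5  0.86 0.39] Tg [-0.258 -0.337  0.084] yaw -2.3519
```

Collar is clamped: the TCP moved only 0.3 mm when I took off 6 N. From the displacements the compression is about 2.6 mm, so about 6.6 N. Releasing.

Request:
{"method": "jog_arm", "body": {"xyz": [[0,0,0],[0,0,0],[0,0,0],[0,0,0],[0,0,0],[0,0,0]], "rot": [[0,0,0],[0,0,0],[0,0,0],[0,0,0],[0,0,0],[0,0,0]], "hand": 0.3}}

```text
time: 16.0
ee_pos: [0.5792, 0.1055, 0.0753]
orientation: [-0.653, -0.272, 0.653, -0.272]
wrist_force: [-0.0, 0.4, 0.3]
gripper_width: 0.0599
```

Request:
{"method": "jog_arm", "body": {"xyz": [[0,0,0.01],[0,0,0.03],[0,0,0.07],[0,0,0.12],[-0.04,-0.04,0.14],[-0.08,-0.08,0.14],[-0.12,-0.12,0.14],[-0.14,-0.16,0.14],[-0.15,-0.2,0.14],[-0.15,-0.23,0.14],[-0.15,-0.25,0.14],[-0.15,-0.25,0.14]], "rot": [[0,0,0],[0,0,0],[0,0,0],[0,0,0],[0,0,0],[0,0,0],[0,0,0],[0,0,0],[0,0,0],[0,0,0],[0,0,0],[0,0,0]]}}

```text
time: 17.5
ee_pos: [0.4291, -0.1454, 0.216]
orientation: [0.653, 0.271, -0.653, 0.271]
wrist_force: [0.2, 0.3, 0.1]
gripper_width: 0.06
```

Run:
```python
from h import *
t=read_camera("top");s=read_camera("scene")
cv2.imwrite("pics/z1.png",np.hstack([cv2.resize(i[...,::-1],None,fx=4,fy=4,interpolation=cv2.INTER_CUBIC) for i in (t[180:280,225:325],s[220:320,240:340])]))
```

```text
(no output)
```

View pics/z1.png

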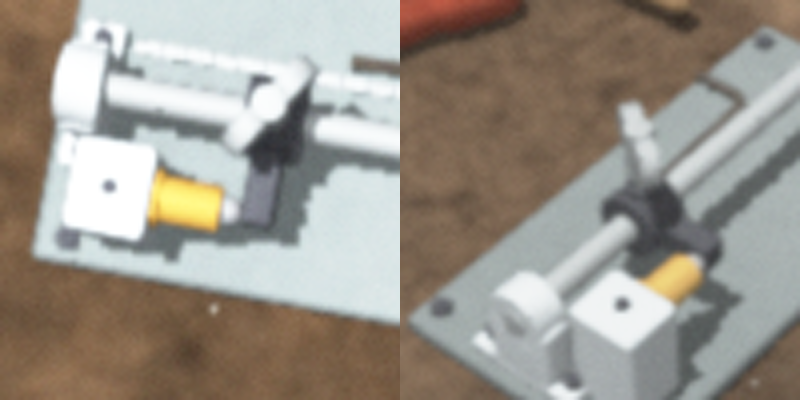

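The top crop shows the lug touching the plunger tip at about (243,210). The blade runs from (235,138) to (303,70), the same angle as at the start, so the screw is tight. Handing in.

```bash
python3 -c "
from workcell import *
print(job_done())"
```

```text
the job is handed in; nothing more can be done
None
```

The collar has been reset against the plunger and clamped, and I handed the job in at about 17.6 s. `job_done()` gives no verdict, so I don't know how it was judged.

In one grasp of the wing I did the following:
- **Loosening:** I turned the screw about 1.35 rad counterclockwise.
- **Sliding:** I moved the collar about 87 mm until the lug met the plunger, then pressed until the wrist read 7.0 N, about 6.3 N of it on the plunger after friction.
- **Tightening:** I turned the screw back to its hard stop, where the torque rose to 0.59 N m at about the yaw where it started.

**Last checks:**
- **Clamp:** Before letting go I took about 6 N off the grasp and the gripper moved only 0.3 mm, so the collar is clamped.
- **Plunger force:** Comparing gripper positions gives about 2.6 mm of plunger compression, or about 6.6 N. This is an estimate, since the force can't be measured directly once the gripper lets go.
- **Pictures after release:** The lug is on the plunger tip, the blade is back at its starting angle, and the gripper is clear of everything.

**What disagreed:**
- **Wrist force:** It rose to 8.5 N while the screw began to grip, which I put down to rod friction because the gripper barely moved.
- **Turning torque:** While turning it read only about 0.1 N m, close to the noise, and its sign did not always match the direction of turning. I relied on the hard stop and the blade angle instead.

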